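Load two tracker housings into the carrier and shut its bar

TASK

Put both tracker housings into the carrier tray, each flat on the floor of the pocket with the pad of its own colour and turned so that its green tab lies in the pocket's notch; set them down, do not drop them. Then swing the carrier's retaining bar fully shut over the two housings. Leave the bottle, the tumbler and the phone where they are.

Things in the scene. Friction and masses are not known exactly. Their poses are not given: they have to be found in the camera images.
- blue_center (a point): Blue tracker housing, blue block 52 long (x) x 40 wide (y) x 24 high, black window on top, 40 to 85 g. A green tab 10 wide (y), 8 high stands out 8 mm from the middle of one short end (+x), its underside 2 mm above the housing's. Lies flat, window up, at any yaw. Point: its centre, 12 mm above its underside; x towards the tab, z up
- orange_center (a point): Orange tracker housing, orange block 52 long (x) x 40 wide (y) x 24 high, black window on top, 40 to 85 g. A green tab 10 wide (y), 8 high stands out 8 mm from the middle of one short end (+x), its underside 2 mm above the housing's. Lies flat, window up, at any yaw. Point: its centre, 12 mm above its underside; x towards the tab, z up
- blue_tab (a point): End of the blue housing's green tab: a point 30 mm from the housing's centre along its x and 6 mm above its underside; same axes as the housing
- orange_tab (a point): End of the orange housing's green tab: a point 30 mm from the housing's centre along its x and 6 mm above its underside; same axes as the housing
- housing_blue: The blue housing as a whole; origin at the centre of its underside, axes as for its centre
- housing_orange: The orange housing as a whole; origin at the centre of its underside, axes as for its centre
- pocket_blue (a point): Blue pocket: centre of the floor (4 mm above the table) of the pocket with the blue pad. Inside 57 (x) x 45 (y) mm. x points along the tray to the pocket's only notch, a gap 15 mm wide in the middle of the +x end wall, open at the top, for the tab: a housing goes down only with its tab there. The bar's hinge lies 47 mm along -x, the other pocket 76 mm along +x.
- pocket_orange (a point): Orange pocket: centre of the floor (4 mm above the table) of the pocket with the orange pad. Inside 57 (x) x 45 (y) mm. x points along the tray to the pocket's only notch, a gap 15 mm wide in the middle of the +x end wall, open at the top, for the tab: a housing goes down only with its tab there. This pocket is farther from the bar's hinge.
- tray: Black carrier tray, 200 (x) x 76 (y) mm, fixed to the table, with two pockets in line along its x. Pocket walls are grey, 4 mm thick, 9 mm high (tops 13 mm above the table): a seated housing stands 15 mm above them. Origin on the table, midway between the pockets; z up
- bar (a joint): Angle of the retaining bar, rad: 0 = fully shut, at its stop, along the tray's x above the middle of both pockets; grows as the bar swings open, level, clockwise from above (to the tray's -y, away from the robot). Turns on a vertical pin from 0 to 1.8, stays where it is left, needs under 1 N at the knob. Starts at 1.15 to 1.5.
- bar_hinge (a point): Pin of the retaining bar: a point on its vertical axis, 36 mm above the table; x points along the bar to its knob
- bar_knob (a point): Middle (54 mm above the table) of the red upright knob on the aluminium bar: round, 14 mm across, from 39 to 69 mm above the table, 165 mm from the hinge. The bar is a flat strip 14 wide, 33 to 39 mm above the table (5 mm above seated housings), ending 15 mm beyond the knob; shut, its tip lies over a keeper block. x points along the bar away from the hinge
- flask_center (a point): Centre of a blue drinks bottle with black cap, 72 mm in diameter and 240 high, standing on the table; leave it alone
- tumbler_center (a point): Centre of a glass tumbler, 76 mm in diameter and 110 high, standing on the table; leave it alone
- phone: A black phone 150 x 72 x 9 mm lying on the table; origin at the centre of its underside; leave it alone
Mind the look-alikes: they are no part of the job. Several things look just like the housing_blue: the one meant starts nearest to the robot's base.

How it is judged (in metres and radians):
On the way, in this order (a step that is already met when the one before it is completed fails the run):
1. both housings sit in their own pockets, tabs in the notches, let go, while the bar is still open (horizontal distance between blue_center and pocket_blue below 0.006 m and z of blue_center in the frame of pocket_blue below 0.0145 m and x of blue_tab in the frame of pocket_blue above 0.022 m and angle between each of blue_center, orange_center's own z axis and vertical below 0.08 rad and contact force between each of housing_blue, housing_orange and the fingers below 0.05 N and horizontal distance between orange_center and pocket_orange below 0.006 m and z of orange_center in the frame of pocket_orange below 0.0145 m and x of orange_tab in the frame of pocket_orange above 0.022 m and value of joint bar above 0.3 rad), for 0.2 s.
2. the bar is swung shut over them (value of joint bar below 0.08 rad), for 0.2 s.
At the end, for the whole second after the job is handed in: Each housing lies level (within 0.08 rad) on the floor of the pocket of its own colour, its centre within 6 mm of the pocket's centre seen from above and at most 2.5 mm too high, its tab at the notch end, released and at rest; the bar is within 0.08 rad of fully shut (horizontal distance between blue_center and pocket_blue below 0.006 m and z of blue_center in the frame of pocket_blue below 0.0145 m and x of blue_tab in the frame of pocket_blue above 0.022 m and angle between each of blue_center, orange_center's own z axis and vertical below 0.08 rad and contact force between each of housing_blue, housing_orange and the fingers below 0.05 N and horizontal distance between orange_center and pocket_orange below 0.006 m and z of orange_center in the frame of pocket_orange below 0.0145 m and x of orange_tab in the frame of pocket_orange above 0.022 m and value of joint bar below 0.08 rad and linear speed of each of housing_blue, housing_orange below 0.02 m/s); the robot touches nothing.
It fails at once if the bottle, tumbler or phone is pushed away or knocked over (moved more than 3 cm) (distance of any of flask_center, tumbler_center, phone from where it was at the start of the episode above 0.03 m).
It fails at once if the blue housing is dropped or thrown (falls free for more than about 2 cm) (contact force between housing_blue and anything else below 0.01 N and linear speed of housing_blue above 0.65 m/s).
It fails at once if the orange housing is dropped or thrown (falls free for more than about 2 cm) (contact force between housing_orange and anything else below 0.01 N and linear speed of housing_orange above 0.65 m/s).
It also fails if it takes over 72 s, if anything falls off the work surface, if the arm or the gripper's body presses on something with over 40 N, if the wrist force passes 120 N, or if a joint passes its speed limit or range.

ROBOT

A 6-joint arm with a two-finger parallel gripper is mounted at the origin on the work surface. World frame = base frame: x ahead of the robot, y to its left, z up, the work surface at z = 0. Lengths are in m, angles in degrees, forces in N, time in s.
With the tool pointing down it reaches from about 0.4 to 0.825 m from the base axis. Payload 7 kg.
Tool frame: the origin (TCP) lies midway between the tips of the shut fingers; the grasp point (between the pads) lies 19 mm behind it; z points along the fingers, y is the line along which they close (so a half turn about z gives the same grasp; the last joint's range is limited). The gripper opens to 88 mm and grips with 3 to 60 N. Pads are 19 mm wide; open, the fingers measure 130 mm over their backs; the gripper's body (78 mm by 193 mm) begins 47 mm behind the grasp point.
Start: joints at [93.57, 20.546, 0.682, 0, -70.136, -16.507], TCP at [0.151, 0.658, 0.227] pointing down, gripper open.
Joint ranges: [-176.03, 176.03], [-82.01, 121.73], [-58.28, 71.71], [-173.87, 95.51], [-174.79, -0.11], [-173.66, 173.66]. Speed limits (degrees/s): [136.94, 136.94, 172.46, 180, 180, 180].

INTERFACE

Orientations are given as [roll, pitch, yaw] about the fixed x, y, z axes, in that order (R = Rz(yaw) Ry(pitch) Rx(roll)).
In Python, from plant import ctrl gives the robot as it stands.
- The arm moves only by the tool arm_command, never from a script. Its argument "steps" is a list of rows, each an object with "translation": the shift along the tool's x, y, z in mm, a list of three; "rotation": the turn, a rotation vector about the tool's x, y, z in units of 5 degrees (1.0 is 5 degrees), a list of three; "claw": the finger opening in mm, from 0 to 87.6. In form: [{"translation": [x, y, z], "rotation": [rx, ry, rz], "claw": claw}, ...]. A call has 1 to 5 rows; each row is the pose to reach, as a shift and turn from the pose commanded when the call began, along the tool's axes at that moment; what a row does not reach only later rows make up. A row lasts 1/10 s, in which the tool goes at most 50 mm and 8.59 degrees, less where a joint would pass 70% of its speed; a pose out of reach is approached as far as the arm can. A call with a gripper value outside its range is refused whole. The fingers move at their own pace and stop on an object; the grip force is fixed at half the most. Time passes only in rows, so rows that repeat a pose let the fingers close. It gives the time, the measured TCP pose, the force, the opening and the grip force at its end, in the units of the state.
- ctrl.get_obs(): the state, without advancing time (a new reading comes with each control period).
- ctrl.snapshot(name): name is "side" or "top" or "wrist"; returns (picture, depth): 420x560x3 uint8, red, green, blue; 420x560 float32, m along the optical axis (not along the pixel's ray), 0 where there is no reading.
- ctrl.calibration(name): a dict with "vertical_fov" (degrees; the focal length in pixels is half the picture's height over the tangent of half this angle, whatever the lens; pixels are square), "cx", "cy" (the principal point, pixels), "rvec" (rotation vector, rad) and "tvec" (3), from world to camera coordinates, as OpenCV has them; the wrist camera has in their place "hand_eye" (4x4, takes a point from camera to tool coordinates, whose origin is the TCP and whose axes are the flange's). Camera axes: x right, y down, z forward; pixel columns grow to the right and rows downward; lengths in m; the calibration is good to about 2 mm. The wrist camera is an equidistant fisheye: a pixel r from the principal point sees the ray r / f radians off the axis. A picture is of the moment at which its call begins: read the wrist's pose just before it. calibration takes no time and is no camera call.
- ctrl.close_job(): hands the job in; it is judged then, once.
The state is a dict: "clock": time; "joint_pos": joint angles; "qvel": joint speeds; "tau": joint torques, N m; "tool_pos": TCP position; "orientation": TCP orientation; "force": force on the tool from outside, world axes, zero at the start; "moment": the same for the moment, N m; "opening": finger opening in m; "gripper_force": force on a finger pad.
Only numpy, scipy, OpenCV 4.12 (cv2) and the standard library are available. Lean on these libraries where they do the work, as an engineer would, in place of code of your own. Each camera call takes 0.05 s, during which the arm holds its last target. There are 200 camera calls.

## Working session

There is one attempt and no reset: what is moved stays moved. The work goes in short steps, Python scripts to look and compute and a tool call to move; the robot and the scene stay as the last step left them, time stands still between calls to the robot, and variables do not carry over. Pictures are saved under pics/ and viewed, at most 14 in all, crops included, and the job is handed in when it is done.

Besides the shell and the picture viewer there is one more tool, called after "Emit:" as name(argument=value, ...) on one line, values as JSON. arm_command: Moves the arm, as the interface text tells. Its arguments: {"type":"object","properties":{"steps":{"type":"array"}},"required":["steps"]}

```bash
mkdir -p pics; ls; cat > h.py <<'E'
import numpy as np,cv2
from plant import ctrl
from scipy.spatial.transform import Rotation as R
def snap(n,f):
    o=ctrl.get_obs(); p,d=ctrl.snapshot(n); cv2.imwrite('pics/'+f+'.png',p[:,:,::-1]); np.savez('pics/'+f,p=p,d=d,t=np.array(o['tool_pos']),r=np.array(o['orientation'])); return p,d
def toworld(n,f,u,v,z=None):
    """pixel -> world; by depth, or intersect plane z"""
    c=ctrl.calibration(n); q=np.load('pics/'+f+'.npz'); F=210/np.tan(np.radians(c['vertical_fov']/2))
    a,b=(u-c['cx'])/F,(v-c['cy'])/F
    if n=='wrist':
        r=np.hypot(a,b); ray=np.array([a/r*np.sin(r),b/r*np.sin(r),np.cos(r)]) if r>0 else np.array([0,0,1.])
        H=np.array(c['hand_eye']); Rt=R.from_euler('xyz',q['r'],degrees=True).as_matrix()
        o=Rt@H[:3,3]+q['t']; dr=Rt@H[:3,:3]@ray; zc=ray[2]
    else:
        M=cv2.Rodrigues(np.array(c['rvec'],float))[0]; o=-M.T@np.array(c['tvec']).ravel(); dr=M.T@np.array([a,b,1.]); zc=1
    if z is None: s=q['d'][int(round(v)),int(round(u))]/zc
    else: s=(z-o[2])/dr[2]
    return o+s*dr
E
python3 - <<'E'
from h import *
o=ctrl.get_obs();print({k:np.round(o[k],3) for k in o})
for n in('top','side','wrist'):
    p,d=snap(n,n+'0');print(n,ctrl.calibration(n))
a=[cv2.imread(f'pics/{n}0.png') for n in('top','side','wrist')]
cv2.imwrite('pics/topL.png',cv2.resize(a[0],(800,600)))
cv2.imwrite('pics/sw.png',cv2.resize(np.hstack([a[1],a[2]]),(800,300)))
E
```

```text
pics
{'clock': np.float64(0.0), 'joint_pos': array([ 9.3568e+01,  2.0592e+01,  6.3300e-01, -2.0000e-02, -7.0135e+01,
       -1.6507e+01]), 'qvel': array([-0.034,  0.057,  0.122, -0.087, -0.006, -0.079]), 'tau': array([ 0.0000e+00, -5.8271e+01,  2.9305e+01,  6.9970e+00,  7.0000e-03,
       -0.0000e+00]), 'tool_pos': array([0.151, 0.657, 0.226]), 'orientation': array([ 1.79905e+02, -8.00000e-03, -1.29460e+01]), 'force': array([0.287, 0.335, 0.05 ]), 'moment': array([-0.069,  0.034,  0.002]), 'gripper_force': np.float64(0.0), 'opening': np.float64(0.088)}
top {'vertical_fov': 42.048269926630454, 'cx': 281.56942751386487, 'cy': 209.15971556761656, 'rvec': array([ 2.10159475, -2.1632039 ,  0.17442973]), 'tvec': array([0.00792442, 0.60396535, 1.46282115])}
side {'vertical_fov': 45.054682926994005, 'cx': 275.74034653005754, 'cy': 213.23932402881448, 'rvec': array([ 2.31201519, -0.51306932,  0.24035896]), 'tvec': array([-0.54711825,  0.22824811,  1.23725081])}
wrist {'vertical_fov': 65.70646984690485, 'cx': 279.57990966884194, 'cy': 211.1713959068767, 'hand_eye': array([[-8.17473700e-04, -9.60355902e-01, -2.78775667e-01,
         7.56790801e-02],
       [ 9.99999665e-01, -7.73658181e-04, -2.67190558e-04,
         1.40593320e-03],
       [ 4.09209547e-05, -2.78775792e-01,  9.60356213e-01,
        -1.58273777e-01],
       [ 0.00000000e+00,  0.00000000e+00,  0.00000000e+00,
         1.00000000e+00]])}
```

View pics/topL.png

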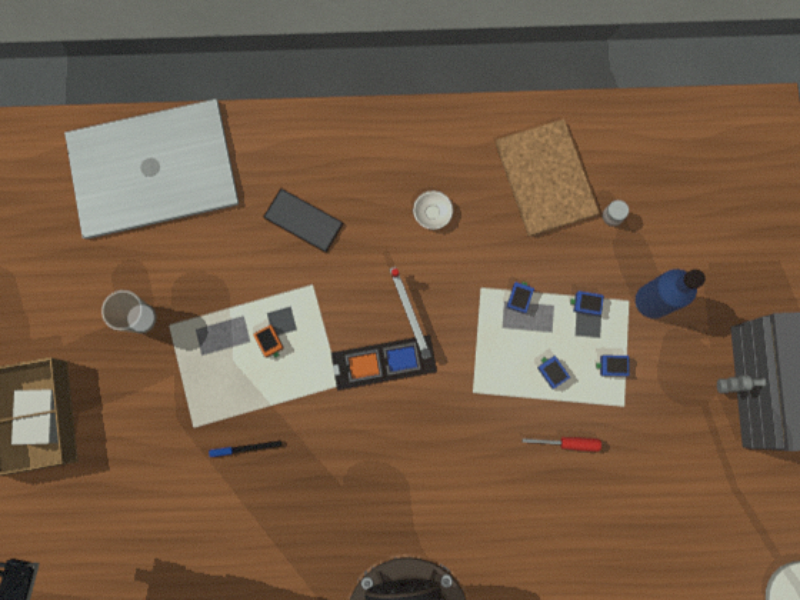

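View pics/sw.png

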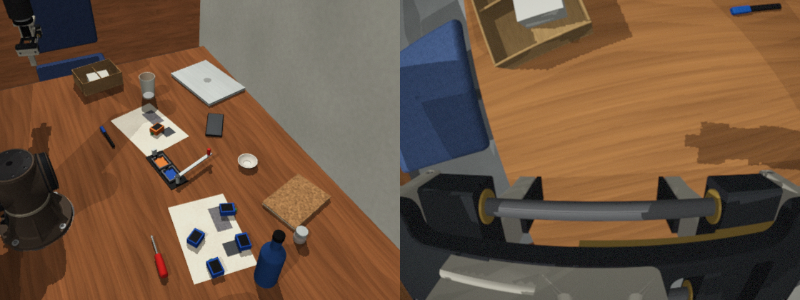

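```bash
python3 - <<'E'
from h import *
p=cv2.imread('pics/top0.png')
def C(u,v,w,h,W,H): return cv2.resize(p[v:v+h,u:u+w],(W,H),interpolation=cv2.INTER_CUBIC)
a=C(365,240,50,38,400,304) # 8x
b=C(160,215,50,38,400,304)
t=C(225,180,90,97-0,480,517)
t=cv2.resize(p[225:275,225:310],(680,400),interpolation=cv2.INTER_CUBIC)
cv2.imwrite('pics/crop.png',np.vstack([np.hstack([a,b]),np.hstack([cv2.resize(t,(490,288)),np.zeros((288,310,3),np.uint8)])]))
for nm,u,v,z in[('b1',520,297,.024),('b2',589,302,.024),('b3',553,372,.024),('b4',614,366,.024),('or',267,341,.024),('knob',395,271,.069),('hinge',425,354,.039),('pb',402,360,.004),('po',365,366,.004),('phone',303,220,.009),('tumb',140,318,0),('flask',650,300,0)]:
    w=toworld('top','top0',u*.7,v*.7,z); print(nm,w.round(3),np.hypot(*w[:2]).round(3),toworld('top','top0',u*.7,v*.7).round(3))
E
```

```text
b1 [ 0.605 -0.242  0.024] 0.652 [ 0.605 -0.242  0.025]
b2 [ 0.591 -0.377  0.024] 0.701 [ 0.592 -0.378  0.02 ]
b3 [ 0.456 -0.298  0.024] 0.544 [ 0.456 -0.298  0.024]
b4 [ 0.464 -0.417  0.024] 0.624 [ 0.464 -0.416  0.028]
or [0.532 0.258 0.024] 0.591 [0.532 0.257 0.026]
knob [0.656 0.003 0.069] 0.656 [0.654 0.003 0.075]
hinge [ 0.497 -0.05   0.039] 0.499 [ 0.496 -0.05   0.043]
pb [ 0.489 -0.006  0.004] 0.489 [ 0.489 -0.006  0.006]
po [0.48  0.068 0.004] 0.484 [0.48  0.068 0.003]
phone [0.779 0.187 0.009] 0.801 [0.778 0.187 0.012]
tumb [0.589 0.516 0.   ] 0.783 [0.573 0.48  0.106]
flask [ 0.595 -0.505  0.   ] 0.781 [ 0.581 -0.474  0.095]
```

View pics/crop.png

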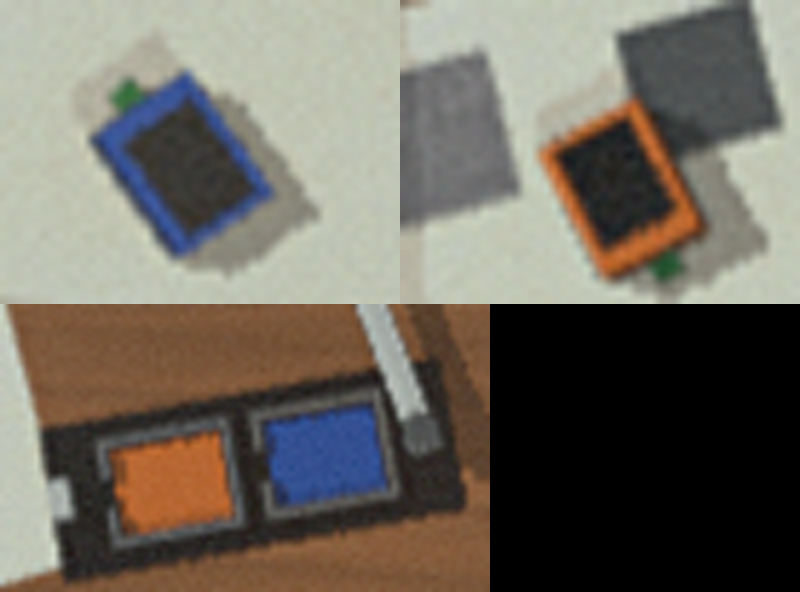

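```bash
python3 - <<'E'
from h import *
def cr(X,Y,u0,v0,s): return ((X+.5)/s-.5+u0,(Y+.5)/s-.5+v0)
def W(l,z): return [toworld('top','top0',*q,z)[:2] for q in l]
def yaw(a,b): d=b-a; return np.degrees(np.arctan2(d[1],d[0])).round(1)
for nm,P,u0,v0 in[('blue',[(95,137),(187,73),(270,190),(180,256)],365,240),('orange',[(303,280-0),(212,280),(142,150),(236,100)],160,215)]:
    if nm=='orange': P=[(303,225),(212,280),(142,150),(236,100)]
    w=np.array(W([cr(x,y,u0,v0,8) for x,y in P],.024))
    print(nm,w.mean(0).round(4),'yaw',yaw((w[2]+w[3])/2,(w[0]+w[1])/2),'sides',[np.linalg.norm(w[i]-w[i-1]).round(3) for i in range(4)])
e=W([cr(x,y-304,225,225,5.765) for x,y in[(65,580),(462,508),(45,430),(440,362)]],0.004)
print('tray',yaw(e[1],e[0]),yaw(e[3],e[2]),np.linalg.norm(e[0]-e[1]),np.mean(e,axis=0))
E
```

```text
blue [ 0.4568 -0.2988] yaw 32.6 sides [np.float64(0.05), np.float64(0.039), np.float64(0.049), np.float64(0.039)]
orange [0.534  0.2559] yaw -152.2 sides [np.float64(0.05), np.float64(0.037), np.float64(0.052), np.float64(0.037)]
tray 98.6 98.2 0.1963363164969275 [0.48670543 0.03089043]
```

```bash
cat >> h.py <<'E'
def go(x,y,z,yaw):
    o=ctrl.get_obs(); r=R.from_euler('xyz',o['orientation'],degrees=True)
    t=r.inv().apply(np.array([x,y,z])-o['tool_pos'])*1000
    rv=(r.inv()*R.from_euler('xyz',[180,0,yaw],degrees=True)).as_rotvec(degrees=True)/5
    print('T',t.round(1),'R',rv.round(2),'t',round(float(o['clock']),2),'pose',np.round(o['tool_pos'],4),np.round(o['orientation'],1))
E
python3 -c "
from h import *
go(.534,.256,.15,27.8)"
```

```text
T [463.1 305.4  76.3] R [ 0.02  0.   -8.15] t 0.15 pose [0.1511 0.6575 0.2258] [179.9  -0.  -12.9]
```

Emit:
arm_command(steps=[{"translation":[463,305,30],"rotation":[0,0,-8.15],"claw":80},{"translation":[463,305,30],"rotation":[0,0,-8.15],"claw":80},{"translation":[463,305,30],"rotation":[0,0,-8.15],"claw":80},{"translation":[463,305,30],"rotation":[0,0,-8.15],"claw":80},{"translation":[463,305,30],"rotation":[0,0,-8.15],"claw":80}])

```text
clock: 0.65
tool_pos: [0.3245, 0.4756, 0.2129]
orientation: [180.0, 0.0, 28.2]
force: [0.9, -0.1, -0.8]
opening: 0.0802
gripper_force: 0.0
```

```bash
python3 -c "
from h import *
go(.534,.256,.15,27.8)"
```

```text
T [ 81.  292.5  62.9] R [0.   0.   0.08] t 0.65 pose [0.3245 0.4756 0.2129] [180.    0.   28.2]
```

Emit:
arm_command(steps=[{"translation":[81,292,60],"rotation":[0,0,0.08],"claw":80},{"translation":[81,292,60],"rotation":[0,0,0.08],"claw":80},{"translation":[81,292,60],"rotation":[0,0,0.08],"claw":80},{"translation":[81,292,60],"rotation":[0,0,0.08],"claw":80},{"translation":[81,292,60],"rotation":[0,0,0.08],"claw":80}])

```text
clock: 1.15
tool_pos: [0.4928, 0.2972, 0.1642]
orientation: [-180.0, -0.0, 27.4]
force: [0.6, 1.1, -0.6]
opening: 0.0797
gripper_force: 0.0
```

```bash
python3 -c "
from h import *
go(.534,.256,.15,27.8)"
```

```text
T [17.6 55.6 14.2] R [-0.   -0.   -0.07] t 1.15 pose [0.4928 0.2972 0.1642] [-180.    -0.    27.4]
```

Emit:
arm_command(steps=[{"translation":[18,40,14],"rotation":[0,0,-0.04],"claw":80},{"translation":[18,40,14],"rotation":[0,0,-0.04],"claw":80},{"translation":[18,40,14],"rotation":[0,0,-0.04],"claw":80}])

```text
clock: 1.45
tool_pos: [0.5266, 0.2703, 0.1496]
orientation: [180.0, 0.1, 27.5]
force: [0.0, 1.0, 0.8]
opening: 0.0799
gripper_force: 0.0
```

```bash
python3 -c "
from h import *
snap('wrist','w1');go(.534,.256,.15,27.8)
cv2.imwrite('pics/w1L.png',cv2.resize(cv2.imread('pics/w1.png'),(800,600)))"
```

```text
T [-0.2 17.2  0.2] R [ 0.    0.01 -0.05] t 1.5 pose [0.5262 0.2713 0.1502] [180.    0.   27.6]
```

View pics/w1L.png

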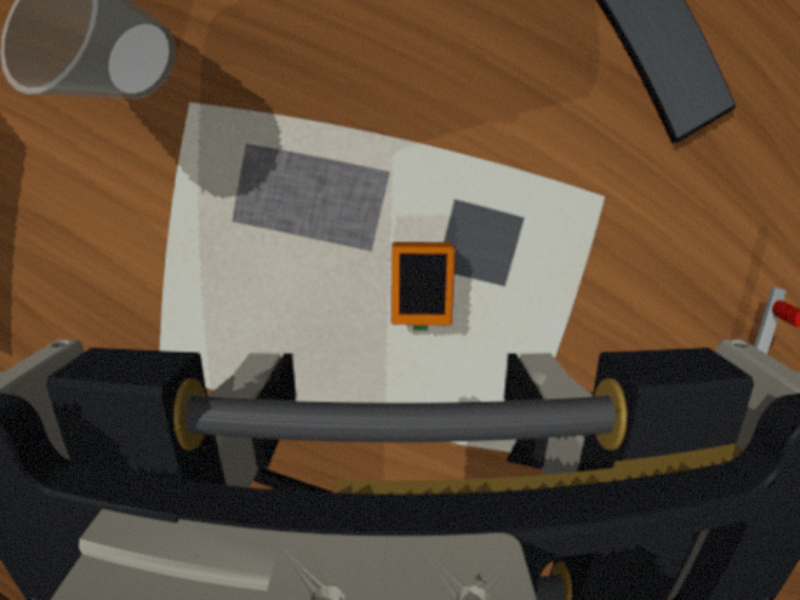

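```bash
python3 - <<'E'
from h import *
P=[toworld('wrist','w1',u*.7,v*.7,.024)[:2] for u,v in[(392,243),(454,243),(454,323),(392,324)]]
P=np.array(P);print(P.round(4),P.mean(0).round(4),[np.linalg.norm(P[i]-P[i-1]).round(3) for i in range(4)])
d=(P[2]+P[3]-P[0]-P[1]);print(np.degrees(np.arctan2(d[1],d[0])))
go(*P.mean(0),.05,27.6)
E
```

```text
[[0.5515 0.2869]
 [0.5694 0.2529]
 [0.5237 0.2275]
 [0.5046 0.2628]] [0.5373 0.2575] [np.float64(0.053), np.float64(0.038), np.float64(0.052), np.float64(0.04)]
-151.8495342637963
T [  3.5  17.3 100.2] R [ 0.    0.01 -0.01] t 1.5 pose [0.5262 0.2713 0.1502] [180.    0.   27.6]
```

Emit:
arm_command(steps=[{"translation":[2,16.5,50],"rotation":[0,0,-0.08],"claw":80},{"translation":[2,16.5,90],"rotation":[0,0,-0.08],"claw":80},{"translation":[2,16.5,115],"rotation":[0,0,-0.08],"claw":80},{"translation":[2,16.5,130],"rotation":[0,0,-0.08],"claw":80},{"translation":[2,16.5,138],"rotation":[0,0,-0.08],"claw":70}])

```text
clock: 2.0
tool_pos: [0.5344, 0.2588, 0.0114]
orientation: [180.0, 0.1, 28.1]
force: [0.3, 0.3, 0.8]
opening: 0.0764
gripper_force: 0.0
```

Emit:
arm_command(steps=[{"translation":[0,0,0],"rotation":[0,0,0],"claw":60},{"translation":[0,0,0],"rotation":[0,0,0],"claw":50},{"translation":[0,0,0],"rotation":[0,0,0],"claw":42},{"translation":[0,0,0],"rotation":[0,0,0],"claw":30},{"translation":[0,0,0],"rotation":[0,0,0],"claw":30}])

```text
clock: 2.5
tool_pos: [0.536, 0.2583, 0.0134]
orientation: [-180.0, -0.1, 28.0]
force: [-1.7, 0.4, 4.0]
opening: 0.0395
gripper_force: 30.0
```

```bash
python3 -c "
from h import *
go(.536,.256,.08,28)"
```

```text
T [ -1.    2.  -66.6] R [-0.   -0.02  0.  ] t 2.5 pose [0.536  0.2583 0.0134] [-1.8e+02 -1.0e-01  2.8e+01]
```

Emit:
arm_command(steps=[{"translation":[0,0,-30],"rotation":[0,0,0],"claw":30},{"translation":[0,0,-80],"rotation":[0,0,0],"claw":30},{"translation":[0,0,-130],"rotation":[0,0,1.7],"claw":30},{"translation":[0,0,-130],"rotation":[0,0,3.4],"claw":30},{"translation":[0,0,-130],"rotation":[0,0,5.1],"claw":30}])

```text
clock: 3.0
tool_pos: [0.5364, 0.2586, 0.1451]
orientation: [-179.8, -0.2, 2.1]
force: [-0.6, 0.7, -1.9]
opening: 0.0395
gripper_force: 29.9
```

```bash
python3 -c "
from h import *
go(.481,.0685,.14,-81.6)"
```

```text
T [-62.5 187.9   4.3] R [-0.06 -0.   16.75] t 3.0 pose [0.5364 0.2586 0.1451] [-179.8   -0.2    2.1]
```

Emit:
arm_command(steps=[{"translation":[-12,38,4],"rotation":[0,0,1.7],"claw":30},{"translation":[-24,76,4],"rotation":[0,0,3.4],"claw":30},{"translation":[-36,113,4],"rotation":[0,0,5.1],"claw":30},{"translation":[-49,150,4],"rotation":[0,0,6.8],"claw":30},{"translation":[-62,188,4],"rotation":[0,0,8.5],"claw":30}])

```text
clock: 3.5
tool_pos: [0.4812, 0.066, 0.1388]
orientation: [-180.0, -0.0, -40.3]
force: [0.9, -0.7, -0.7]
opening: 0.0392
gripper_force: 29.9
```

```bash
python3 -c "
from h import *
go(.481,.0685,.14,-81.6)"
```

```text
T [-1.8 -1.8 -1.2] R [-0.01  0.    8.25] t 3.5 pose [0.4812 0.066  0.1388] [-180.    -0.   -40.3]
```

Emit:
arm_command(steps=[{"translation":[0,0,0],"rotation":[0,0,1.7],"claw":30},{"translation":[0,0,0],"rotation":[0,0,3.4],"claw":30},{"translation":[0,0,0],"rotation":[0,0,5.1],"claw":30},{"translation":[0,0,0],"rotation":[0,0,6.8],"claw":30},{"translation":[0,0,0],"rotation":[0,0,8.2],"claw":30}])

```text
clock: 4.0
tool_pos: [0.4818, 0.0672, 0.1388]
orientation: [-180.0, 0.0, -81.4]
force: [-0.3, -0.6, -0.6]
opening: 0.0396
gripper_force: 29.9
```

Emit:
arm_command(steps=[{"translation":[0,0,0],"rotation":[0,0,0],"claw":30},{"translation":[0,0,0],"rotation":[0,0,0],"claw":30}])

```text
clock: 4.2
tool_pos: [0.4819, 0.0674, 0.1386]
orientation: [-180.0, 0.0, -80.8]
force: [-0.4, -0.3, -0.9]
opening: 0.0397
gripper_force: 30.0
```

```bash
python3 -c "
from h import *
snap('wrist','w2');go(.481,.0685,.14,-81.6)
cv2.imwrite('pics/w2L.png',cv2.resize(cv2.imread('pics/w2.png'),(800,600)))"
```

```text
T [-1.2  0.7 -1.4] R [-0.    0.    0.16] t 4.25 pose [0.4819 0.0674 0.1386] [-180.     0.   -80.8]
```

View pics/w2L.png

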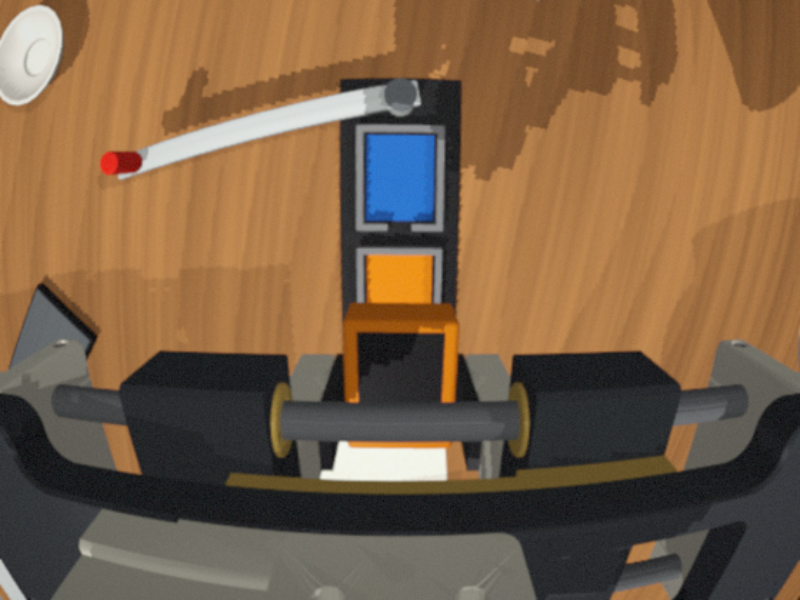

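```bash
cat > m.py <<'E'
from h import *
def m(f,P,z): return np.array([toworld('wrist',f,u*.7,v*.7,z)[:2] for u,v in P])
def rep(nm,P): 
    d=P[2]+P[3]-P[0]-P[1]; print(nm,P.mean(0).round(4),'yaw',np.degrees(np.arctan2(d[1],d[0])).round(1),[np.linalg.norm(P[i]-P[i-1]).round(3) for i in range(4)])
E
python3 - <<'E'
from m import *
rep('blue pkt outer',m('w2',[(356,126),(445,126),(443,231),(357,231)],.013))
rep('blue pad',m('w2',[(366,132),(437,132),(435,222),(366,222)],.004))
o=m('w2',[(357,248),(443,248)],.013);print('orange near wall mid',o.mean(0),np.linalg.norm(o[0]-o[1]))
t=ctrl.get_obs()['tool_pos']
rep('housing',m('w2',[(343,320),(459,320),(452,445),(347,445)],.1386+.0106))
h=m('w2',[(343,320),(459,320)],.1492);print('near',h.mean(0),np.linalg.norm(h[0]-h[1]))
h=m('w2',[(346,303),(457,303)],.1252);print('nearlow',h.mean(0),np.linalg.norm(h[0]-h[1]))
e=m('w2',[(342,80),(460,80)],.004);print('tray end',e.mean(0),np.linalg.norm(e[0]-e[1]))
E
```

```text
blue pkt outer [ 0.4927 -0.0037] yaw 98.9 [np.float64(0.065), np.float64(0.054), np.float64(0.065), np.float64(0.053)]
blue pad [ 0.4924 -0.0045] yaw 98.6 [np.float64(0.057), np.float64(0.044), np.float64(0.057), np.float64(0.044)]
orange near wall mid [0.48604729 0.038722  ] 0.05332658380284113
housing [0.482 0.065] yaw 98.6 [np.float64(0.05), np.float64(0.039), np.float64(0.05), np.float64(0.04)]
near [0.48569441 0.0402749 ] 0.03907343369336797
nearlow [0.48524018 0.04128135] 0.04295906421712555
tray end [ 0.50233943 -0.0662825 ] 0.07337697110702443
```

```bash
python3 -c "
from h import *
go(.4814,.0714,.05,-81.4)"
```

```text
T [-4.  -0.1 88.6] R [-0.    0.    0.12] t 4.25 pose [0.4819 0.0674 0.1386] [-180.     0.   -80.8]
```

Emit:
arm_command(steps=[{"translation":[-4,0,30],"rotation":[0,0,0.12],"claw":30},{"translation":[-4,0,60],"rotation":[0,0,0.12],"claw":30},{"translation":[-4,0,80],"rotation":[0,0,0.12],"claw":30},{"translation":[-4,0,92],"rotation":[0,0,0.12],"claw":30},{"translation":[-4,0,92],"rotation":[0,0,0.12],"claw":30}])

```text
clock: 4.75
tool_pos: [0.4801, 0.0708, 0.0449]
orientation: [179.8, -0.1, -81.5]
force: [-0.7, 0.0, -0.9]
opening: 0.0395
gripper_force: 30.0
```

```bash
python3 -c "
from h import *
snap('wrist','w3');go(.4814,.0714,.05,-81.4)
cv2.imwrite('pics/w3L.png',cv2.resize(cv2.imread('pics/w3.png')[60:330,170:390],None,fx=2.2,fy=2.2,interpolation=cv2.INTER_CUBIC))"
```

```text
T [-0.2 -0.5 -4. ] R [ 0.02 -0.01 -0.02] t 4.8 pose [0.4809 0.0711 0.046 ] [179.9  -0.  -81.5]
```

View pics/w3L.png

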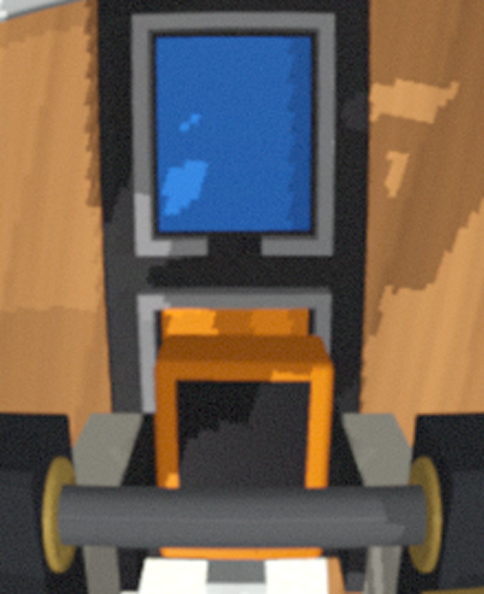

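```bash
cat >> m.py <<'E'
def mc(f,P,z,o=(170,60),s=2.2): return np.array([toworld('wrist',f,(u+.5)/s-.5+o[0],(v+.5)/s-.5+o[1],z)[:2] for u,v in P])
E
python3 - <<'E'
from m import *
z=float(np.load('pics/w3.npz')['t'][2]);print(z)
d=np.array([-.1495,.9888])
b=mc('w3',[(132,14),(335,14),(333,255),(136,255)],.013);rep('blue outer',b);print('orange pkt',b.mean(0)+.076*d)
o=mc('w3',[(138,295),(331,293)],.013);print('o via wall',o.mean(0)+.0325*d,np.linalg.norm(o[0]-o[1]))
for P,zz in(([(157,362),(332,360)],z+.0106),([(162,336),(325,336)],z-.0134)):
    h=mc('w3',P,zz);print('housing',h.mean(0)+.026*d,np.linalg.norm(h[0]-h[1]))
rep('H',mc('w3',[(157,362),(332,360),(322,554),(161,554)],z+.0106))
E
```

```text
0.04492150708617494
blue outer [ 0.4933 -0.0042] yaw 98.7 [np.float64(0.065), np.float64(0.053), np.float64(0.065), np.float64(0.053)]
orange pkt [0.48193932 0.07092814]
o via wall [0.48196599 0.07086935] 0.05297019700183561
housing [0.47974951 0.06928249] 0.03826222824903718
housing [0.4796079  0.07060634] 0.04095610197840271
H [0.4803 0.0684] yaw 97.7 [np.float64(0.05), np.float64(0.038), np.float64(0.05), np.float64(0.04)]
```

Emit:
arm_command(steps=[{"translation":[-1.2,-2.2,0],"rotation":[0,0,-0.03],"claw":30},{"translation":[-1.2,-2.2,6],"rotation":[0,0,-0.03],"claw":30},{"translation":[-1.2,-2.2,12],"rotation":[0,0,-0.03],"claw":30},{"translation":[-1.2,-2.2,17],"rotation":[0,0,-0.03],"claw":30},{"translation":[-1.2,-2.2,21],"rotation":[0,0,-0.03],"claw":30}])

```text
clock: 5.3
tool_pos: [0.4831, 0.0728, 0.025]
orientation: [180.0, -0.0, -81.4]
force: [0.2, -0.7, -0.7]
opening: 0.0398
gripper_force: 30.0
```

Emit:
arm_command(steps=[{"translation":[0,0,2],"rotation":[0,0,0],"claw":30},{"translation":[0,0,4],"rotation":[0,0,0],"claw":30},{"translation":[0,0,6],"rotation":[0,0,0],"claw":30},{"translation":[0,0,7.5],"rotation":[0,0,0],"claw":30},{"translation":[0,0,7.5],"rotation":[0,0,0],"claw":30}])

```text
clock: 5.8
tool_pos: [0.4832, 0.0729, 0.0178]
orientation: [180.0, -0.0, -81.4]
force: [0.2, -0.2, -0.3]
opening: 0.0399
gripper_force: 30.0
```

```bash
python3 -c "
from h import *
go(.482,.071,.0174,-81.3);print(ctrl.get_obs()['force'])"
```

```text
T [1.7 1.5 0.4] R [ 0.   -0.   -0.03] t 5.8 pose [0.4832 0.0729 0.0178] [180.   -0.  -81.4]
[ 0.16207851 -0.21406175 -0.29169126]
```

Emit:
arm_command(steps=[{"translation":[0,0,0.5],"rotation":[0,0,0],"claw":30},{"translation":[0,0,1],"rotation":[0,0,0],"claw":41},{"translation":[0,0,0],"rotation":[0,0,0],"claw":48},{"translation":[0,0,0],"rotation":[0,0,0],"claw":54},{"translation":[0,0,0],"rotation":[0,0,0],"claw":60}])

```text
clock: 6.3
tool_pos: [0.4834, 0.073, 0.0181]
orientation: [-180.0, 0.0, -81.4]
force: [0.4, -0.5, -0.2]
opening: 0.0564
gripper_force: 0.0
```

Emit:
arm_command(steps=[{"translation":[0,0,-30],"rotation":[0,0,0],"claw":60},{"translation":[0,0,-70],"rotation":[0,0,0],"claw":70},{"translation":[0,0,-110],"rotation":[0,0,0],"claw":80},{"translation":[0,0,-130],"rotation":[0,0,0],"claw":80},{"translation":[0,0,-130],"rotation":[0,0,0],"claw":80}])

```text
clock: 6.8
tool_pos: [0.4852, 0.0738, 0.1515]
orientation: [-179.6, 0.1, -81.4]
force: [-0.5, 0.2, -0.3]
opening: 0.0796
gripper_force: 0.0
```

```bash
python3 -c "
from h import *
snap('wrist','w4')
q=np.load('pics/w4.npz');print(q['t'])
cv2.imwrite('pics/w4L.png',cv2.resize(cv2.imread('pics/w4.png')[60:330,170:390],None,fx=2.2,fy=2.2,interpolation=cv2.INTER_CUBIC))
go(.457,-.2985,.15,-147.5)"
```

```text
[0.48518508 0.07377656 0.15150025]
T [363.7  82.1  -1.3] R [-0.02  0.04 13.21] t 6.85 pose [0.484  0.0734 0.1495] [-1.798e+02  1.000e-01 -8.140e+01]
```

View pics/w4L.png

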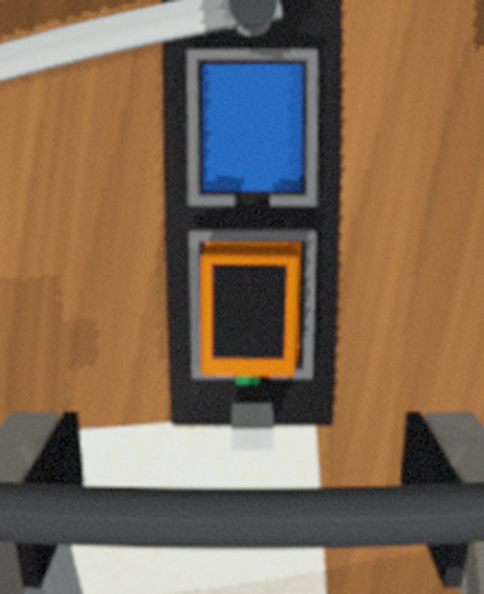

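Emit:
arm_command(steps=[{"translation":[45,10,0],"rotation":[0,0,1.6],"claw":80},{"translation":[90,20,0],"rotation":[0,0,3.2],"claw":80},{"translation":[135,30,0],"rotation":[0,0,4.8],"claw":80},{"translation":[180,40,0],"rotation":[0,0,6.4],"claw":80},{"translation":[225,51,0],"rotation":[0,0,8.0],"claw":80}])

```text
clock: 7.35
tool_pos: [0.4653, -0.1588, 0.1469]
orientation: [179.9, -0.0, -121.7]
force: [0.9, 0.3, -0.7]
opening: 0.0798
gripper_force: 0.0
```

```bash
python3 -c "
from h import *
for u,v in[(250,310),(250,365),(205,310),(297,310),(250,252)]: print(toworld('wrist','w4',u/2.2+170,v/2.2+60).round(4))
print(toworld('wrist','w4',250/2.2+170,130/2.2+60).round(4))
go(.457,-.2985,.15,-147.5)"
```

```text
[0.4839 0.0692 0.0294]
[0.4804 0.0922 0.0299]
[0.5019 0.0722 0.0282]
[0.4622 0.0725 0.0039]
[0.4874 0.0461 0.0268]
[ 0.4946 -0.0021  0.0064]
T [123.2 -66.4  -3.1] R [ 0.01 -0.01  5.15] t 7.35 pose [ 0.4653 -0.1588  0.1469] [ 179.9   -0.  -121.7]
```

Emit:
arm_command(steps=[{"translation":[41,-22,0],"rotation":[0,0,1.6],"claw":80},{"translation":[82,-44,0],"rotation":[0,0,3.2],"claw":80},{"translation":[118,-64,0],"rotation":[0,0,4.6],"claw":80},{"translation":[118,-64,0],"rotation":[0,0,4.8],"claw":80},{"translation":[118,-64,0],"rotation":[0,0,4.8],"claw":80}])

```text
clock: 7.85
tool_pos: [0.4582, -0.2919, 0.1463]
orientation: [179.9, -0.1, -145.6]
force: [-0.4, 0.8, -0.1]
opening: 0.08
gripper_force: 0.0
```

```bash
python3 -c "
from h import *
snap('wrist','w5')
cv2.imwrite('pics/w5L.png',cv2.resize(cv2.imread('pics/w5.png')[60:330,140:420],None,fx=2.2,fy=2.2,interpolation=cv2.INTER_CUBIC))
go(.457,-.2985,.15,-147.5)"
```

```text
T [ 5.5 -5.3 -3.3] R [ 0.02 -0.02  0.41] t 7.9 pose [ 0.4585 -0.2911  0.1467] [ 1.799e+02 -1.000e-01 -1.454e+02]
```

View pics/w5L.png

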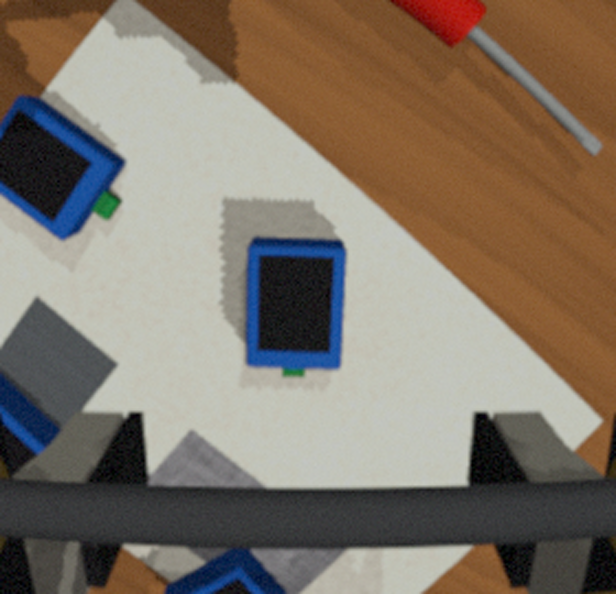

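```bash
python3 - <<'E'
from m import *
P=mc('w5',[(248,248),(343,247),(340,368),(247,367)],.024,(140,60));rep('b',P)
print(np.load('pics/w5.npz')['t'])
go(*P.mean(0),.012,-146.5)
E
```

```text
b [ 0.4576 -0.3   ] yaw 33.2 [np.float64(0.05), np.float64(0.038), np.float64(0.051), np.float64(0.039)]
[ 0.45820594 -0.29187923  0.14630631]
T [  5.7  -7.1 134.7] R [ 0.02 -0.02  0.21] t 7.9 pose [ 0.4585 -0.2911  0.1467] [ 1.799e+02 -1.000e-01 -1.454e+02]
```

Emit:
arm_command(steps=[{"translation":[5,-6.5,50],"rotation":[0,0,0.25],"claw":80},{"translation":[5,-6.5,90],"rotation":[0,0,0.25],"claw":80},{"translation":[5,-6.5,113],"rotation":[0,0,0.25],"claw":80},{"translation":[5,-6.5,128],"rotation":[0,0,0.25],"claw":80},{"translation":[5,-6.5,134],"rotation":[0,0,0.25],"claw":70}])

```text
clock: 8.4
tool_pos: [0.458, -0.2977, 0.0122]
orientation: [179.9, -0.1, -146.5]
force: [-0.8, 0.7, -0.5]
opening: 0.0761
gripper_force: 0.0
```

Emit:
arm_command(steps=[{"translation":[0,0,0],"rotation":[0,0,0],"claw":60},{"translation":[0,0,0],"rotation":[0,0,0],"claw":50},{"translation":[0,0,0],"rotation":[0,0,0],"claw":42},{"translation":[0,0,0],"rotation":[0,0,0],"claw":30},{"translation":[0,0,0],"rotation":[0,0,0],"claw":30}])

```text
clock: 8.9
tool_pos: [0.4593, -0.2995, 0.0147]
orientation: [-180.0, 0.0, -146.7]
force: [-0.3, 1.8, 5.3]
opening: 0.0396
gripper_force: 30.0
```

Emit:
arm_command(steps=[{"translation":[0,0,-30],"rotation":[0,0,0],"claw":30},{"translation":[0,0,-80],"rotation":[0,0,0],"claw":30},{"translation":[0,0,-130],"rotation":[0,0,-1.6],"claw":30},{"translation":[0,0,-130],"rotation":[0,0,-3.2],"claw":30},{"translation":[0,0,-130],"rotation":[0,0,-4.8],"claw":30}])

```text
clock: 9.4
tool_pos: [0.4599, -0.2997, 0.1464]
orientation: [-179.7, 0.1, -122.4]
force: [0.1, 0.8, -1.5]
opening: 0.0394
gripper_force: 30.0
```

```bash
python3 -c "
from h import *
go(.4934,-.004,.14,-81.3)"
```

```text
T [-267.7  130.1    6.3] R [-0.05  0.   -8.21] t 9.4 pose [ 0.4599 -0.2997  0.1464] [-1.797e+02  1.000e-01 -1.224e+02]
```

Emit:
arm_command(steps=[{"translation":[-42,20,0],"rotation":[0,0,-1.6],"claw":30},{"translation":[-84,41,0],"rotation":[0,0,-3.2],"claw":30},{"translation":[-126,61,0],"rotation":[0,0,-4.8],"claw":30},{"translation":[-168,82,0],"rotation":[0,0,-6.4],"claw":30},{"translation":[-210,102,0],"rotation":[0,0,-8.0],"claw":30}])

```text
clock: 9.9
tool_pos: [0.4863, -0.0659, 0.1444]
orientation: [-180.0, 0.0, -82.4]
force: [2.4, -0.3, -0.3]
opening: 0.0392
gripper_force: 30.0
```

```bash
python3 -c "
from h import *
go(.4934,-.002,.07,-81.3)"
```

```text
T [-62.4 -15.5  74.4] R [-0.01  0.   -0.22] t 9.9 pose [ 0.4863 -0.0659  0.1444] [-180.     0.   -82.4]
```

Emit:
arm_command(steps=[{"translation":[-40,-10,20],"rotation":[0,0,-0.2],"claw":30},{"translation":[-58,-14,45],"rotation":[0,0,-0.2],"claw":30},{"translation":[-58,-14,75],"rotation":[0,0,-0.2],"claw":30},{"translation":[-58,-14,92],"rotation":[0,0,-0.2],"claw":30},{"translation":[-58,-14,95],"rotation":[0,0,-0.2],"claw":30}])

```text
clock: 10.4
tool_pos: [0.4915, -0.0085, 0.0472]
orientation: [179.8, -0.0, -81.7]
force: [-0.9, 0.4, 0.3]
opening: 0.0394
gripper_force: 30.0
```

Emit:
arm_command(steps=[{"translation":[0,0,0],"rotation":[0,0,0],"claw":30},{"translation":[0,0,0],"rotation":[0,0,0],"claw":30}])

```text
clock: 10.6
tool_pos: [0.4938, -0.0083, 0.05]
orientation: [-179.9, 0.0, -81.7]
force: [-0.5, -0.2, -0.9]
opening: 0.04
gripper_force: 30.0
```

```bash
python3 -c "
from h import *
snap('wrist','w6');go(.4934,-.003,.05,-81.3);print(np.load('pics/w6.npz')['t'])
cv2.imwrite('pics/w6L.png',cv2.resize(cv2.imread('pics/w6.png')[60:330,170:390],None,fx=2.2,fy=2.2,interpolation=cv2.INTER_CUBIC))"
```

```text
T [-5.3 -0.3  0.2] R [-0.02  0.   -0.08] t 10.65 pose [ 0.4939 -0.0083  0.0502] [-179.9    0.   -81.7]
[ 0.49382631 -0.00828075  0.050031  ]
```

View pics/w6L.png

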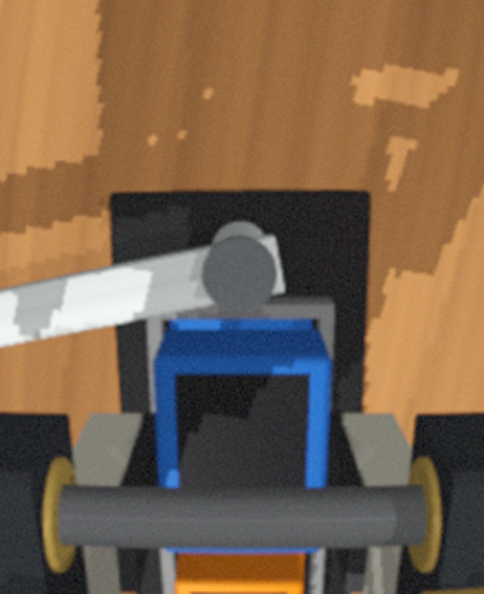

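```bash
python3 - <<'E'
from m import *
z=.050
d=np.array([-.1495,.9888])
o=mc('w6',[(148,299),(333,299)],.013);print('b via wall',o.mean(0)+.0325*d,np.linalg.norm(o[0]-o[1]))
e=mc('w6',[(112,193),(369,193)],.004);print('b via tray end',e.mean(0)+.062*d,np.linalg.norm(e[0]-e[1]))
for P,zz in(([(157,358),(331,358)],z+.024-.0147),([(163,330),(323,330)],z-.0147)):
    h=mc('w6',P,zz);print('housing',h.mean(0)+.026*d,np.linalg.norm(h[0]-h[1]))
E
```

```text
b via wall [ 0.49366716 -0.00580872] 0.05218913996932894
b via tray end [ 0.49349362 -0.00568559] 0.07396011785758921
housing [ 0.49342574 -0.01008016] 0.038319994322420524
housing [ 0.49356111 -0.00962541] 0.0403993769448088
```

Emit:
arm_command(steps=[{"translation":[-4.6,-0.5,0],"rotation":[0,0,-0.06],"claw":30},{"translation":[-4.6,-0.5,7],"rotation":[0,0,-0.06],"claw":30},{"translation":[-4.6,-0.5,14],"rotation":[0,0,-0.06],"claw":30},{"translation":[-4.6,-0.5,19],"rotation":[0,0,-0.06],"claw":30},{"translation":[-4.6,-0.5,22],"rotation":[0,0,-0.06],"claw":30}])

```text
clock: 11.15
tool_pos: [0.4925, -0.0038, 0.0261]
orientation: [179.9, -0.0, -81.4]
force: [0.1, 0.5, 0.1]
opening: 0.0394
gripper_force: 30.0
```

Emit:
arm_command(steps=[{"translation":[0,0,2],"rotation":[0,0,0],"claw":30},{"translation":[0,0,4],"rotation":[0,0,0],"claw":30},{"translation":[0,0,6],"rotation":[0,0,0],"claw":30},{"translation":[0,0,8.5],"rotation":[0,0,0],"claw":30},{"translation":[0,0,8.5],"rotation":[0,0,0],"claw":30}])

```text
clock: 11.65
tool_pos: [0.493, -0.0037, 0.0187]
orientation: [-180.0, -0.0, -81.4]
force: [0.1, -0.5, 2.3]
opening: 0.0399
gripper_force: 30.0
```

Emit:
arm_command(steps=[{"translation":[0,0,0],"rotation":[0,0,0],"claw":41},{"translation":[0,0,0],"rotation":[0,0,0],"claw":48},{"translation":[0,0,0],"rotation":[0,0,0],"claw":54},{"translation":[0,0,0],"rotation":[0,0,0],"claw":60},{"translation":[0,0,0],"rotation":[0,0,0],"claw":60}])

```text
clock: 12.15
tool_pos: [0.4929, -0.0037, 0.0185]
orientation: [180.0, -0.0, -81.4]
force: [0.9, 0.3, 0.3]
opening: 0.0592
gripper_force: 0.0
```

Emit:
arm_command(steps=[{"translation":[0,0,-30],"rotation":[0,0,0],"claw":60},{"translation":[0,0,-70],"rotation":[0,0,0],"claw":60},{"translation":[-20,0,-110],"rotation":[0,0,0],"claw":40},{"translation":[-40,0,-130],"rotation":[0,0,0],"claw":20},{"translation":[-40,0,-130],"rotation":[0,0,0],"claw":10}])

```text
clock: 12.65
tool_pos: [0.4888, 0.038, 0.1521]
orientation: [-179.6, 0.1, -81.3]
force: [0.1, 0.2, -0.8]
opening: 0.0415
gripper_force: 0.0
```

```bash
python3 -c "
from h import *
snap('wrist','w7');go(.4934,.05,.15,-81.3);print(np.load('pics/w7.npz')['t'])
cv2.imwrite('pics/w7L.png',cv2.resize(cv2.imread('pics/w7.png')[:330,50:430],None,fx=1.8,fy=1.8,interpolation=cv2.INTER_CUBIC))"
```

```text
T [-11.9  -7.6   0.2] R [-0.04  0.01  0.  ] t 12.7 pose [0.4877 0.0371 0.1502] [-1.798e+02  1.000e-01 -8.130e+01]
[0.48882765 0.0379597  0.15210451]
```

View pics/w7L.png

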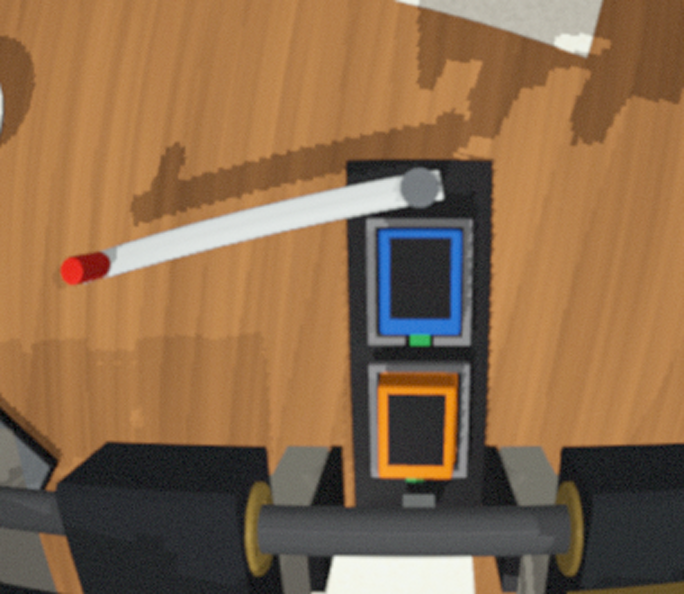

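```bash
python3 - <<'E'
from m import *
f=lambda u,v,z: mc('w7',[(u,v)],z,(50,0),1.8)[0]
k=f(72,271,.069);kb=f(97,264,.039);h=f(420,187,.039);print(k,kb,h,np.linalg.norm(k-h),np.linalg.norm(kb-h))
d=k-h;print('heading',np.degrees(np.arctan2(d[1],d[0])))
P=mc('w7',[(368,219),(473,219),(471,346),(369,346)],.013,(50,0),1.8);rep('blue pkt',P)
dd=np.array([-.1495,.9888]);print('hinge',P.mean(0)-.047*dd)
print(toworld('top','top0',395*.7,271*.7,.069))
go(.654,.002,.11,-161)
E
```

```text
[0.65546041 0.00333968] [0.65901372 0.00348979] [ 0.5001375  -0.05093509] 0.1645325419678462 0.16793964051290872
heading 19.261040699862622
blue pkt [ 0.4926 -0.0038] yaw 98.5 [np.float64(0.066), np.float64(0.053), np.float64(0.066), np.float64(0.053)]
hinge [ 0.49964434 -0.0502758 ]
[0.65552668 0.00285574 0.069     ]
T [  59.9 -158.9   40.7] R [-0.03  0.04 15.94] t 12.7 pose [0.4877 0.0371 0.1502] [-1.798e+02  1.000e-01 -8.130e+01]
```

Emit:
arm_command(steps=[{"translation":[6,-16,0],"rotation":[0,0,1.7],"claw":40},{"translation":[12,-32,0],"rotation":[0,0,3.4],"claw":40},{"translation":[18,-48,0],"rotation":[0,0,5.1],"claw":40},{"translation":[24,-64,0],"rotation":[0,0,6.8],"claw":40},{"translation":[30,-80,0],"rotation":[0,0,8.5],"claw":40}])

```text
clock: 13.2
tool_pos: [0.5704, 0.0173, 0.147]
orientation: [179.9, -0.1, -124.3]
force: [0.4, 0.9, 0.8]
opening: 0.0399
gripper_force: 0.0
```

```bash
python3 -c "
from h import *
go(.6555,.003,.12,-160.8)"
```

```text
T [-36.1 -78.5  26.8] R [ 0.01 -0.03  7.31] t 13.2 pose [0.5704 0.0173 0.147 ] [ 1.799e+02 -1.000e-01 -1.243e+02]
```

Emit:
arm_command(steps=[{"translation":[-8,-18,0],"rotation":[0,0,1.7],"claw":40},{"translation":[-16,-36,0],"rotation":[0,0,3.4],"claw":40},{"translation":[-25,-54,10],"rotation":[0,0,5.1],"claw":40},{"translation":[-34,-74,20],"rotation":[0,0,6.8],"claw":40},{"translation":[-34,-74,26],"rotation":[0,0,6.9],"claw":40}])

```text
clock: 13.7
tool_pos: [0.6516, 0.004, 0.1194]
orientation: [180.0, -0.2, -158.7]
force: [-0.2, -0.2, -1.3]
opening: 0.04
gripper_force: 0.0
```

Emit:
arm_command(steps=[{"translation":[0,0,0],"rotation":[0,0,0],"claw":40},{"translation":[0,0,0],"rotation":[0,0,0],"claw":40}])

```text
clock: 13.9
tool_pos: [0.6499, 0.0048, 0.1217]
orientation: [180.0, -0.1, -158.3]
force: [-0.2, -1.2, 0.6]
opening: 0.0402
gripper_force: 0.0
```

```bash
python3 -c "
from h import *
go(.6555,.003,.046,-160.8)"
```

```text
T [-4.7 -3.8 75.7] R [ 0.   -0.02  0.5 ] t 13.9 pose [0.6499 0.0048 0.1217] [ 1.800e+02 -1.000e-01 -1.583e+02]
```

Emit:
arm_command(steps=[{"translation":[-4.7,-3.8,25],"rotation":[0,0,0.5],"claw":40},{"translation":[-4.7,-3.8,50],"rotation":[0,0,0.5],"claw":40},{"translation":[-4.7,-3.8,68],"rotation":[0,0,0.5],"claw":36},{"translation":[-4.7,-3.8,75],"rotation":[0,0,0.5],"claw":30},{"translation":[-4.7,-3.8,75],"rotation":[0,0,0.5],"claw":22}])

```text
clock: 14.4
tool_pos: [0.656, 0.0033, 0.0472]
orientation: [180.0, -0.1, -160.8]
force: [-0.3, 0.2, -0.0]
opening: 0.0269
gripper_force: 0.0
```

Emit:
arm_command(steps=[{"translation":[0,0,0],"rotation":[0,0,0],"claw":20},{"translation":[0,0,0],"rotation":[0,0,0],"claw":20}])

```text
clock: 14.6
tool_pos: [0.6574, 0.0036, 0.049]
orientation: [-180.0, 0.1, -160.9]
force: [0.3, -0.5, -0.5]
opening: 0.0201
gripper_force: 0.0
```

```bash
python3 -c "
from h import *
go(.6555,.003,.046,-160.8);snap('wrist','w8');cv2.imwrite('pics/w8L.png',cv2.imread('pics/w8.png'))"
```

```text
T [2.  0.1 3. ] R [-0.    0.03 -0.01] t 14.6 pose [0.6574 0.0036 0.049 ] [-1.800e+02  1.000e-01 -1.609e+02]
```

View pics/w8L.png

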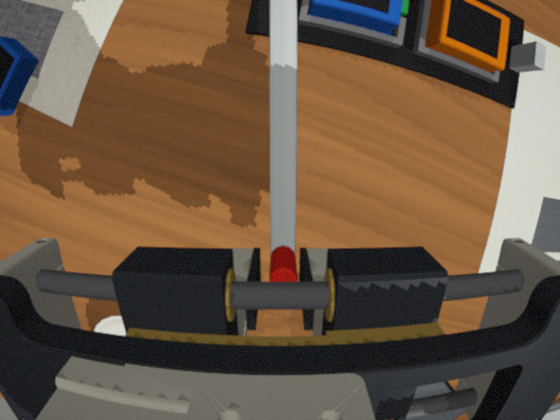

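Knob (284,265) is caged between the fingers, with the bar running up the picture. Now I swing it along the arc.

Emit:
arm_command(steps=[{"translation":[3.6,23,1],"rotation":[0,0,-1.6],"claw":20},{"translation":[8.4,45.5,1],"rotation":[0,0,-3.2],"claw":20},{"translation":[16.3,67,1],"rotation":[0,0,-4.8],"claw":20},{"translation":[27,87.4,1],"rotation":[0,0,-6.4],"claw":20},{"translation":[40,106,1],"rotation":[0,0,-8.0],"claw":20}])

```text
clock: 15.15
tool_pos: [0.5842, 0.0913, 0.0473]
orientation: [-179.9, 0.1, -120.5]
force: [0.3, -0.4, -0.2]
opening: 0.0201
gripper_force: 0.2
```

```bash
python3 -c "
from h import *
o=ctrl.get_obs();p=o['tool_pos'];d=p[:2]-[.4999,-.0505];print(np.hypot(*d),np.degrees(np.arctan2(d[1],d[0])))
go(.4752,.1127,.048,-81.4)"
```

```text
0.16499750155109077 59.27615007455994
T [ 37.  104.7  -0.8] R [-0.02  0.01 -7.83] t 15.15 pose [0.5842 0.0913 0.0473] [-1.799e+02  1.000e-01 -1.205e+02]
```

Emit:
arm_command(steps=[{"translation":[1.6,23,0],"rotation":[0,0,-1.6],"claw":20},{"translation":[6.4,45.5,0],"rotation":[0,0,-3.2],"claw":20},{"translation":[14,67,0],"rotation":[0,0,-4.8],"claw":20},{"translation":[24,86,0],"rotation":[0,0,-6.3],"claw":20},{"translation":[32,98,0],"rotation":[0,0,-7.3],"claw":20}])

```text
clock: 15.65
tool_pos: [0.4829, 0.1137, 0.0474]
orientation: [-179.9, 0.0, -84.0]
force: [1.3, -0.4, 0.6]
opening: 0.0201
gripper_force: 0.2
```

```bash
python3 -c "
from h import *
o=ctrl.get_obs();p=o['tool_pos'];d=p[:2]-[.4999,-.0505];print(np.hypot(*d),np.degrees(np.arctan2(d[1],d[0])))
go(.4752,.1127,.048,-81.4)"
```

```text
0.16509886448752176 95.91580577423998
T [ 0.2  7.7 -0.6] R [-0.02  0.01 -0.53] t 15.65 pose [0.4829 0.1137 0.0474] [-179.9    0.   -84. ]
```

Emit:
arm_command(steps=[{"translation":[0.2,3,0],"rotation":[0,0,-0.25],"claw":20},{"translation":[0.2,6,0],"rotation":[0,0,-0.5],"claw":20},{"translation":[0.2,8,0],"rotation":[0,0,-0.5],"claw":20},{"translation":[0.2,10,0],"rotation":[0,0,-0.5],"claw":20},{"translation":[0.2,10.5,0],"rotation":[0,0,-0.5],"claw":20}])

```text
clock: 16.15
tool_pos: [0.4734, 0.112, 0.0464]
orientation: [-180.0, 0.0, -82.0]
force: [0.3, 0.2, -0.3]
opening: 0.0201
gripper_force: 0.2
```

Emit:
arm_command(steps=[{"translation":[0,1,0],"rotation":[0,0,0],"claw":20},{"translation":[0,2,0],"rotation":[0,0,0],"claw":20},{"translation":[0,3,0],"rotation":[0,0,0],"claw":20}])

```text
clock: 16.45
tool_pos: [0.4723, 0.1122, 0.0468]
orientation: [-179.8, 0.0, -81.9]
force: [11.5, -2.9, -8.0]
opening: 0.0199
gripper_force: 5.7
```

Emit:
arm_command(steps=[{"translation":[0,-3,0],"rotation":[0,0,0],"claw":24},{"translation":[0,-4,0],"rotation":[0,0,0],"claw":36},{"translation":[0,-4,0],"rotation":[0,0,0],"claw":44},{"translation":[0,-4,-20],"rotation":[0,0,0],"claw":44},{"translation":[0,-4,-50],"rotation":[0,0,0],"claw":44}])

```text
clock: 16.95
tool_pos: [0.4726, 0.1113, 0.0955]
orientation: [179.7, -0.1, -81.9]
force: [0.5, 0.2, 0.6]
opening: 0.0434
gripper_force: 0.0
```

Emit:
arm_command(steps=[{"translation":[0,0,-40],"rotation":[0,0,0],"claw":44},{"translation":[-30,0,-80],"rotation":[0,0,0],"claw":44},{"translation":[-60,0,-100],"rotation":[0,0,0],"claw":44},{"translation":[-60,0,-100],"rotation":[0,0,0],"claw":44},{"translation":[-60,0,-100],"rotation":[0,0,0],"claw":44}])

```text
clock: 17.45
tool_pos: [0.4652, 0.1719, 0.1965]
orientation: [180.0, 0.0, -81.8]
force: [-0.2, 0.1, -1.0]
opening: 0.044
gripper_force: 0.0
```

```bash
python3 -c "
from h import *
snap('wrist','w9');snap('top','t9')
a=cv2.resize(cv2.imread('pics/w9.png')[:330,120:440],None,fx=1.4,fy=1.4);b=cv2.resize(cv2.imread('pics/t9.png')[190:300,215:330],(350,462))[:a.shape[0]]
cv2.imwrite('pics/fin.png',np.hstack([a[:462],b[:462]]))"
```

```text
(no output)
```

View pics/fin.png

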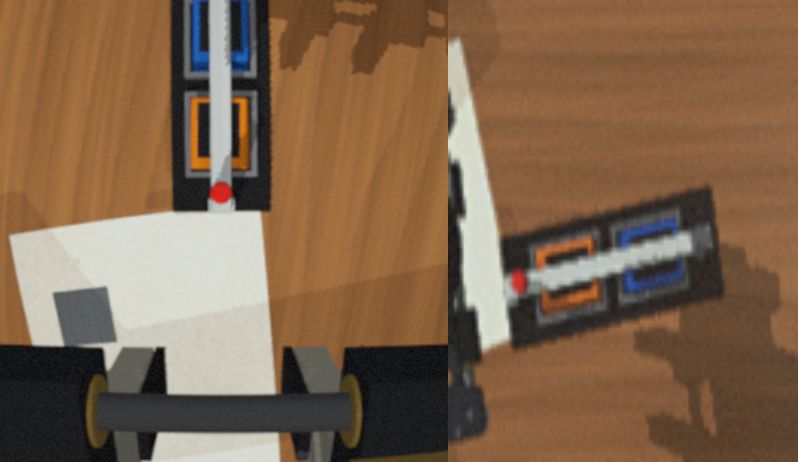

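The bar is shut along the tray, with the knob at (221,192), and both housings are seated under it. Handing in.

```bash
python3 -c "
from h import *
print(ctrl.close_job())"
```

```text
the job is handed in; nothing more can be done
None
```

Both housings are in the pockets of their own colour with their tabs in the notches, the bar is swung shut to its stop, and the bottle, tumbler and phone were not touched; I handed the job in at about 17.6 s, and no verdict was returned.

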